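# Register a bar in the drill jig and hold the guide flap at balance

## Robot

A 6-joint arm with a two-finger parallel gripper is mounted at the origin on the work surface. World frame = base frame: x ahead of the robot, y to its left, z up, the work surface at z = 0. Lengths are in m, angles in degrees, forces in N, time in s.
With the tool pointing down it reaches from about 0.4 to 0.825 m from the base axis. Payload 7 kg.
Tool frame: the origin (TCP) lies between the finger pads; the fingertips stand 19 mm ahead of it and the grasp point (between the pads) is the TCP (r.tip_extent is the distance from the TCP to the fingertips, in m); z points along the fingers, y is the direction in which the jaws open and shut (so a half turn about z gives the same grasp; the last joint's range is limited). The gripper opens to 88 mm and grips with 3 to 60 N. Pads are 19 mm wide; open, the fingers measure 130 mm over their backs; the gripper's body (78 mm by 193 mm) begins 47 mm behind the grasp point.
Start: joints at [-53.394, 20.546, 0.682, 0, -70.136, -16.507], TCP at [0.232, -0.634, 0.246] pointing down, gripper open.
Joint ranges: [-176.03, 176.03], [-82.01, 121.73], [-58.28, 71.71], [-173.87, 95.51], [-174.79, -0.11], [-173.66, 173.66]. Speed limits (degrees/s): [136.94, 136.94, 172.46, 180, 180, 180].

## Interface

Orientations are given as [roll, pitch, yaw] about the fixed x, y, z axes, in that order (R = Rz(yaw) Ry(pitch) Rx(roll)).
In Python, from plant import r, capture, workorder, spotter gives the robot as it stands.
- The arm moves only by the tool step_arm, never from a script. Its argument "motion" is a list of rows, each a list of 5 numbers: the finger opening in m, from 0 to 0.0876, then the shift along the tool's x, y, z in m, then the turn about the tool's z in rad. In form: [[grip, dx, dy, dz, roll], ...]. A call has 1 to 5 rows; each row is the pose to reach, as a shift and turn from the pose commanded when the call began, along the tool's axes at that moment; what a row does not reach only later rows make up. A row lasts 1/8 s, in which the tool goes at most 62.5 mm and 10.7 degrees, less where a joint would pass 70% of its speed; a pose out of reach is approached as far as the arm can. A call with a gripper value outside its range is refused whole. The fingers move at their own pace and stop on an object; "newtons" is the grip in N (left out, the last holds). Time passes only in rows, so rows that repeat a pose let the fingers close. It gives the time, the measured TCP pose, the force and the opening at its end, in the units of the state.
- r.get_state(): the state, without advancing time (a new reading comes with each control period).
- capture(name): name is "scene" or "top" or "wrist"; returns a dict with "image" (480x640x3 uint8, red, green, blue), "z_map" (480x640 float32, m along the optical axis (not along the pixel's ray), 0 where there is no reading), "fx", "fy", "cx", "cy" (pixels), "pose" (4x4, takes a point from camera to world coordinates). Camera axes: x right, y down, z forward; pixel columns grow to the right and rows downward; lengths in m; the calibration is good to about 2 mm. The wrist camera is an equidistant fisheye: a pixel r from the principal point sees the ray r / f radians off the axis. A picture is of the moment at which its call begins.
- workorder.close_job(): hands the job in, once; it reports no verdict.
Trained networks look in the newest picture that a camera, given by its name, has taken for a name from the list of things; names that differ only in an ending like _2 or _b are one class to them, and where a whole thing is asked for, a point or a joint stands for the part that bears it (a point fixed in the world has none). Each returns a list of dicts, best first, with "p" (0 to 1); they miss things now and then, are a little off and sometimes report something else, mostly with a low value. They report only what shows in the picture. A call takes as long as a camera call. They do not tell look-alikes from the thing itself.
- spotter.regions_of(camera, label): "mask" (480x640 bool, what is visible of it).
- spotter.tip_of(camera, label): "location" ([x, y, z] in m, in world coordinates, good to about 4 mm: a listed point, or the origin of a listed thing).
The state is a dict: "time_s": time; "joints": joint angles; "qd": joint speeds; "joint_torque": joint torques, N m; "tcp_pos": TCP position; "eef_rot": TCP orientation; "contact_force": force on the tool from outside, world axes, zero at the start; "moment": the same for the moment, N m; "gripper_width": finger opening in m.
Only numpy, scipy, OpenCV 4.12 (cv2) and the standard library are available. Lean on these libraries where they do the work, as an engineer would, in place of code of your own. Each camera call takes 0.05 s, during which the arm holds its last target.

## Task

Push the loose flat bar fully home against the drill jig's side stops and its end stop, flat on the jig. Then take the hinged drill-guide flap by its handle rod, swing it up to its balance point, where it stands straight up over its hinge, and finish still gripping it there so that I can fit the lid stay. Never let the flap go over on to the bar, and leave the things lying around the jig where they are.

Things in the scene. Friction and masses are not known exactly. Their poses are not given: they have to be found in the camera images.
- jig: Drill jig: plywood plate 200 x 255 x 12 mm fixed to the bench, with steel stops and a hinged flap. Origin on the bench under the middle of the hinge; x along the hinge, y from the bar's nest to the side where the open flap leans, z up. Plate spans x -115..85, y -150..105 mm. The bar is home with its origin at x 0, y -55, z 12 mm here, its length along x. Hinge cheeks at x = +-71 mm rise to z = 46 mm.
- stop_side0 (a point): Middle of the contact face of one of two equal side stops (dark steel blocks, 18 mm along jig x, 14 mm thick, top at z = 26 mm, 14 mm above the plate). At x -45, y -35, z 19 mm in the jig's frame; the face looks to the jig's -y. The bar's long side goes against both.
- stop_side1 (a point): The same point of the other side stop, at x 5, y -35, z 19 mm in the jig's frame.
- stop_end (a point): Middle of the contact face of the end stop (dark steel block 24 mm along jig y, 14 mm thick, top at z = 26 mm). At x 55, y -55, z 19 mm in the jig's frame; the face looks to the jig's -x. The bar's end goes against it.
- bar: Loose aluminium flat bar 110 x 40 x 12 mm, 0.11 to 0.19 kg, lying flat on the jig's plate on the nest side of the hinge, askew by up to 15 degrees, its middle 10 to 30 mm short of home both along and across. Origin at the centre of its underside, x along its length (roughly along the jig's x), y along its width, z up.
- flap (a joint): Angle of the flap about its hinge, rad. 0 = open, leaning to the jig's +y, 25 degrees above level on its rest, as at the start; grows as the flap swings up and over towards the bar. Balance point, standing straight up: 1.134. Beyond it the flap (about 0.35 kg, hinge nearly free) falls on to the bar; end of travel 2.66. Let go, it falls one way or the other.
- flap_hinge (a point): Middle of the hinge axis, 32 mm above the bench; the axis runs along the jig's x. The flap is a steel plate 120 mm along the hinge, 8 mm thick, reaching from 10 to 85 mm from the axis, with two brass bushings; two side arms, 10 mm wide, carry on from it to the handle rod.
- flap_grip (a point): Middle of the flap's handle rod: round steel, 12 mm diameter, along the jig's x, 96 mm free between the side arms, 130 mm from the hinge axis, with 39 mm clear between rod and plate edge. 87 mm above the bench at the start, 162 mm with the flap upright. Pinched from above, the fingers closing along the jig's y, it can turn between the fingers as the flap swings.
- reel: Solder reel, 54 mm across, 40 mm high, standing beside the jig beyond the open flap; not to be moved. Origin under its centre.
- motor: Small square stepper motor 42 x 42 x 42 mm with an 18 mm shaft on top, standing on the bench on the nest side of the jig; not to be moved. Origin under its centre.
- tape: Tape roll lying flat, 66 mm across, 24 mm high, beyond the end-stop end of the jig; not to be moved. Origin under its centre.
- driver: Screwdriver, 170 mm long, lying beyond the motor; not to be moved.
- bracket: Aluminium angle bracket 45 x 34 mm, 36 mm high, beyond the end-stop end of the jig; not to be moved. Origin under its centre.
There are look-alikes about, which are no part of the job. There is more than one size of the bar; the job needs the largest.

How it is judged:
By the outcome, as a careful person would: the job done as asked, in the order asked, and still so for the second after the job is handed in, while the arm keeps its last pose, push and grip.
It also fails if it takes over 58 s, if anything falls off the work surface, if the arm or the gripper's body presses on something with over 40 N, if the wrist force passes 120 N, or if a joint passes its speed limit or range.

## Working session

There is one attempt and no reset: what is moved stays moved. The work goes in short steps, Python scripts to look and compute and a tool call to move; the robot and the scene stay as the last step left them, time stands still between calls to the robot, and variables do not carry over. Pictures are saved under pics/ and viewed, and the job is handed in when it is done.

Besides the shell and the picture viewer there is one more tool, called after ">>>" as name(argument=value, ...), one argument or row to a line, values as JSON. step_arm: Moves the arm, as the interface text tells. Its arguments: {"type":"object","properties":{"motion":{"type":"array","items":{"type":"array","items":{"type":"number"}}},"newtons":{"type":"number"}},"required":["motion"]}

```bash
ls; mkdir -p pics
cat > h.py <<'E'
import numpy as np, cv2
from plant import r, capture, workorder, spotter
def save(c,n,crop=None,s=1):
    im=c["image"][:,:,::-1]
    if crop: x0,y0,x1,y1=crop; im=im[y0:y1,x0:x1]
    im=cv2.resize(im,None,fx=s,fy=s,interpolation=cv2.INTER_CUBIC)
    cv2.imwrite(f"pics/{n}.png",im)
def px(c,P):
    T=np.linalg.inv(c["pose"]); p=T[:3,:3]@np.array(P)+T[:3,3]
    return c["fx"]*p[0]/p[2]+c["cx"], c["fy"]*p[1]/p[2]+c["cy"]
def cloud(c):
    z=c["z_map"]; v,u=np.mgrid[0:480,0:640]
    P=np.stack([(u-c["cx"])/c["fx"]*z,(v-c["cy"])/c["fy"]*z,z],-1)
    return P@c["pose"][:3,:3].T+c["pose"][:3,3]
E
python3 - <<'E'
from h import *
print(r.get_state())
for n in("scene","top"):
    c=capture(n); save(c,n+"0"); print(n,c["pose"].round(3).tolist(),c["fx"])
    for l in ["jig","stop_side0","stop_side1","stop_end","bar","flap_hinge","flap_grip","reel","motor","tape","bracket"]:
        try: print(l,[(np.round(d["location"],4).tolist(),round(d["p"],2),np.round(px(c,d["location"])).tolist()) for d in spotter.tip_of(n,l)])
        except Exception as e: print(l,e)
E
```

```text
pics
{'time_s': 0.0, 'joints': array([-5.33939696e+01,  2.05915449e+01,  6.33712438e-01, -2.03985942e-02,
       -7.01360581e+01, -1.65064416e+01]), 'qd': array([-0.04614838,  0.00467081,  0.0336796 , -0.0728562 ,  0.03169911,
       -0.06632343]), 'joint_torque': array([ 2.26515564e-03, -5.82724142e+01,  2.93050933e+01,  6.99721009e+00,
        6.93308990e-03, -1.43171255e-04]), 'tcp_pos': array([ 0.23178006, -0.633467  ,  0.24462008]), 'eef_rot': array([ 1.79904530e+02, -8.29346359e-03, -1.59907351e+02]), 'contact_force': array([-0.04999328, -0.38619743, -0.4399826 ]), 'moment': array([-0.01750602,  0.03111472, -0.00504332]), 'gripper_width': 0.08754027632546599}
scene [[0.663, 0.486, -0.569, 1.183], [0.749, -0.423, 0.51, -0.644], [0.007, -0.765, -0.644, 0.786], [0.0, 0.0, 0.0, 1.0]] 558.4121319726205
jig [([0.5851, -0.0936, -0.0024], 0.69, [322.0, 278.0])]
stop_side0 [([0.5298, -0.1263, 0.0192], 0.89, [291.0, 264.0]), ([0.5864, -0.1317, 0.0168], 0.86, [308.0, 281.0]), ([0.581, -0.0952, -0.0052], 0.4, [320.0, 279.0])]
stop_side1 [([0.5298, -0.1263, 0.0192], 0.89, [291.0, 264.0]), (
[... 1270 characters left out ...]
89], 0.61, [355.0, 240.0])]
stop_end [([0.6263, -0.1567, 0.021], 0.71, [368.0, 222.0])]
bar [([0.6243, -0.3284, -0.0023], 0.96, [444.0, 226.0]), ([0.3664, -0.1413, -0.0024], 0.7, [359.0, 342.0]), ([0.5463, -0.1803, 0.0078], 0.63, [378.0, 259.0]), ([0.5606, 0.1227, -0.0006], 0.26, [241.0, 251.0])]
flap_hinge [([0.581, -0.0973, 0.032], 0.98, [340.0, 242.0])]
flap_grip [([0.5979, 0.0223, 0.0859], 0.85, [283.0, 230.0])]
reel [([0.5625, 0.124, 0.0025], 0.93, [240.0, 250.0])]
motor [([0.5235, -0.3276, 0.0004], 0.71, [444.0, 271.0])]
tape [([0.7296, -0.047, 0.0023], 0.61, [319.0, 177.0]), ([0.7219, -0.1865, -0.0007], 0.4, [381.0, 182.0])]
bracket [([0.7235, -0.1889, -0.0016], 0.89, [382.0, 181.0])]
```

View pics/scene0.png

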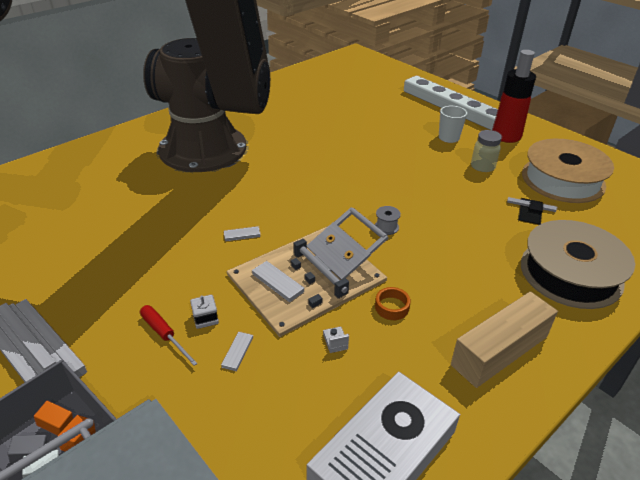

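View pics/top0.png

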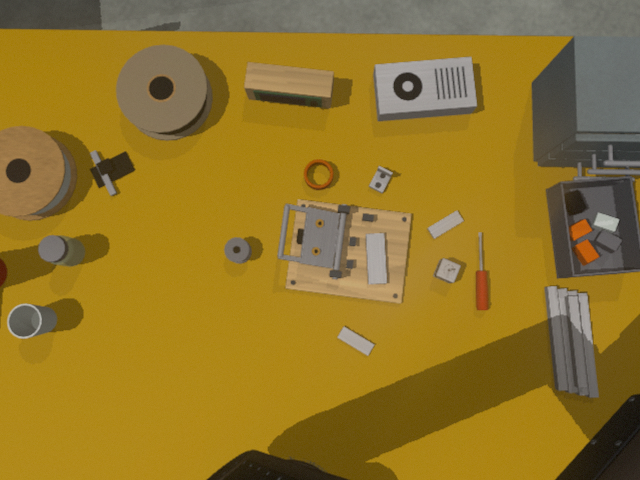

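Run:
```python
from h import *
c=capture("top"); save(c,"top_crop",(220,150,480,370),3)
for d in spotter.regions_of("top","bar"):
    m=d["mask"].astype(np.uint8); P=cloud(c)[d["mask"]]; P=P[np.isfinite(P).all(1)]
    z=np.median(P[:,2]); Q=P[abs(P[:,2]-z)<.006]
    rc=cv2.minAreaRect((Q[:,:2]*1000).astype(np.float32))
    print(d["p"],m.sum(),z.round(4),rc, Q.mean(0).round(4))
for l in["jig","flap_grip","flap"]:
  for d in spotter.regions_of("top",l):
    P=cloud(c)[d["mask"]]; print(l,d["p"],d["mask"].sum(),P.mean(0).round(3),cv2.minAreaRect((P[:,:2]*1000).astype(np.float32)))
```

```text
0.69 426 0.0086 ((627.752197265625, -329.7253723144531), (27.62318229675293, 76.61872863769531), 31.951658248901367) [ 0.6273 -0.3296  0.0084]
0.65 1049 0.0238 ((548.3485107421875, -175.3445587158203), (110.1913833618164, 42.29920196533203), 3.6844301223754883) [ 0.5481 -0.1759  0.024 ]
0.62 485 0.0087 ((369.37615966796875, -134.70021057128906), (77.33259582519531, 28.792251586914062), 60.12887191772461) [ 0.3699 -0.1347  0.0086]
jig 0.86 9809 [ 0.565 -0.106  0.032] ((556.2365112304688, -102.88934326171875), (286.8704833984375, 226.39784240722656), 83.43180084228516)
flap_grip 0.92 2775 [ 0.587 -0.047  0.065] ((551.2418823242188, -29.180335998535156), (140.55577087402344, 200.53285217285156), 83.88053894042969)
flap 0.94 2758 [ 0.587 -0.047  0.065] ((555.842041015625, -28.88848114013672), (140.86427307128906, 207.6854248046875), 82.95804595947266)
```

The candidates for the bar in the top view are the piece on the jig plate at (377,258), measured about 110 x 42 mm and 12 mm thick, and the loose pieces at (445,225) and (357,341), both about 77 x 28 mm. I choose the one on the jig and will check it in a crop.

View pics/top_crop.png

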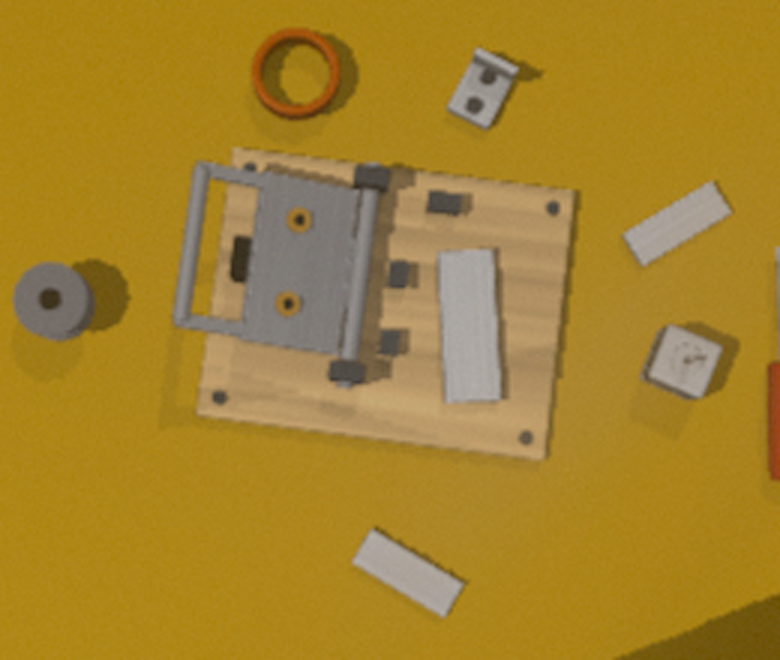

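```bash
cat >> h.py <<'E'
from scipy.optimize import least_squares
def platefit(c):
    P=cloud(c).reshape(-1,3)
    m=(abs(P[:,2]-.012)<.0035)&(P[:,0]>.42)&(P[:,0]<.70)&(P[:,1]>-.30)&(P[:,1]<.05)
    Q=(P[m,:2]*1000).astype(np.float32)
    return cv2.minAreaRect(Q),len(Q)
E
python3 - <<'E'
from h import *
H=[]
for n in("top","scene"):
    c=capture(n); (ce,sz,a),k=platefit(c); print(n,ce,sz,a,k)
    yaw=a-90 if a>45 else a
    R=lambda t:np.array([[np.cos(t),-np.sin(t)],[np.sin(t),np.cos(t)]])
    h=np.array(ce)-R(np.radians(yaw))@[-15,-22.5]; print("hinge",h,yaw)
    P=cloud(c).reshape(-1,3)
    m=(P[:,2]>.080)&(P[:,2]<.11)&(abs(P[:,0]-.596)<.044)&(abs(P[:,1]-.02)<.03); Q=P[m]; Q=Q[Q[:,2]>np.percentile(Q[:,2],20)]
    print("rod",Q.mean(0).round(4),np.degrees(np.polyfit(Q[:,0],Q[:,1],1)[0]),Q[:,2].max())
E
```

```text
top (580.632080078125, -123.0318603515625) (332.49310302734375, 257.7408142089844) 77.41567993164062 5799
hinge [ 600.17393998 -104.34053318] -12.584320068359375
rod [0.5968 0.0207 0.0931] -7.006282210297829 0.0996775990911658
scene (582.1425170898438, -143.740234375) (303.6222839355469, 243.2657470703125) 83.99844360351562 5284
hinge [ 599.41280119 -122.9318878 ] -6.001556396484375
rod [0.5965 0.0169 0.0923] -6.036582136337725 0.09617320911136018
```

The crop shows the chosen bar at crop (470,325), on the plate and clearly larger than the two loose pieces. The stops are at (390,342), (400,274) and (445,202). I'll get the jig pose from the plate corners.

Run:
```python
from h import *
c=capture("top")
def ray(c,u,v,z):
    d=c["pose"][:3,:3]@[(u-c["cx"])/c["fx"],(v-c["cy"])/c["fy"],1]; o=c["pose"][:3,3]
    return (o+d*(z-o[2])/d[2])*1000
C=np.array([[235,148],[577,190],[545,458],[197,413]])/3+[220,150]-.33
W=np.array([ray(c,u,v,.012)[:2] for u,v in C])
J=np.array([[85,105],[85,-150],[-115,-150],[-115,105]])
f=lambda p:((np.c_[np.cos(p[2])*J[:,0]-np.sin(p[2])*J[:,1]+p[0],np.sin(p[2])*J[:,0]+np.cos(p[2])*J[:,1]+p[1]])-W).ravel()
s=least_squares(f,[583,-97,-.1]); print(s.x,np.degrees(s.x[2]),s.fun.round(1))
# bar from top corners in crop, z=.024
B=np.array([[438,250],[495,248],[503,400],[446,404]])/3+[220,150]-.33
V=np.array([ray(c,u,v,.024)[:2] for u,v in B]);print(V.round(1),V.mean(0), cv2.minAreaRect(V.astype(np.float32)))
# side edges of stops
S=[(390,342),(400,274),(445,202)]
print([ray(c,u/3+220-.33,v/3+150-.33,.026).round(1) for u,v in S])
```

```text
[ 5.82534374e+02 -9.66145950e+01 -1.10617305e-01] -6.3379046903967 [ 1.7  0.6  0.6  0.1 -1.4 -0.6 -0.8 -0.1]
[[ 601.9 -152.6]
 [ 604.1 -194. ]
 [ 493.9 -200.5]
 [ 490.2 -159.6]] [ 547.52603631 -176.6649596 ] ((547.3465576171875, -176.7659912109375), (111.8463363647461, 41.435935974121094), 3.5711777210235596)
[array([ 534. , -118.6,   26. ]), array([ 583.6, -125.1,   26. ]), array([ 637. , -157.2,   26. ])]
```

>>> step_arm(
  motion=[
    [0.0,-0.05,0.03,0.0,0.1],
    [0.0,-0.1,0.06,0.0,0.2],
    [0.0,-0.15,0.09,0.0,0.3],
    [0.0,-0.2,0.12,0.0,0.4],
    [0.0,-0.25,0.155,0.0,0.463],
  ],
  newtons=20,
)

```text
time_s: 2.22
tcp_pos: [0.4145, -0.401, 0.2458]
eef_rot: [-180.0, 0.0, 173.4]
contact_force: [1.1, 0.1, -0.3]
gripper_width: 0.0431
```

>>> step_arm(
  motion=[
    [0.0,-0.03,0.05,0.0,0.0],
    [0.0,-0.06,0.1,0.02,0.0],
    [0.0,-0.09,0.145,0.06,0.0],
    [0.0,-0.111,0.181,0.11,0.0],
    [0.0,-0.111,0.181,0.15,0.0],
  ],
)

```text
time_s: 2.85
tcp_pos: [0.5458, -0.2328, 0.0945]
eef_rot: [-180.0, 0.1, 173.8]
contact_force: [-0.5, -0.3, -0.0]
gripper_width: 0.0008
```

```bash
cat >> h.py <<'E'
HX,HY,YAW=582.5,-97.0,np.radians(-6.4)
def W2J(p):
    p=np.array(p)*1000; d=p[:2]-[HX,HY]; c,s=np.cos(YAW),np.sin(YAW)
    return np.array([c*d[0]+s*d[1],-s*d[0]+c*d[1],p[2]])
def tcp():
    s=r.get_state(); c,ss=np.cos(YAW),np.sin(YAW); f=s["contact_force"]
    print("t",round(s["time_s"],2),"jig",W2J(s["tcp_pos"]).round(1),"rot",s["eef_rot"].round(2),"F jig",round(c*f[0]+ss*f[1],1),round(-ss*f[0]+c*f[1],1),round(f[2],1),"w",round(s["gripper_width"],4))
E
python3 -c "
from h import *
tcp(); print(W2J([.5475,-.1767,0]))
c=capture('wrist'); save(c,'w1'); tcp()"
```

```text
t 2.85 jig [ -21.3 -139.1   94.5] rot [-1.8000e+02  8.0000e-02  1.7375e+02] F jig -0.5 -0.4 -0.0 w 0.0008
[-25.89780327 -83.10471578   0.        ]
t 2.9 jig [ -25.4 -139.1   88.2] rot [179.92  -0.44 173.63] F jig -3.4 0.8 -6.3 w 0.0009
```

View pics/w1.png

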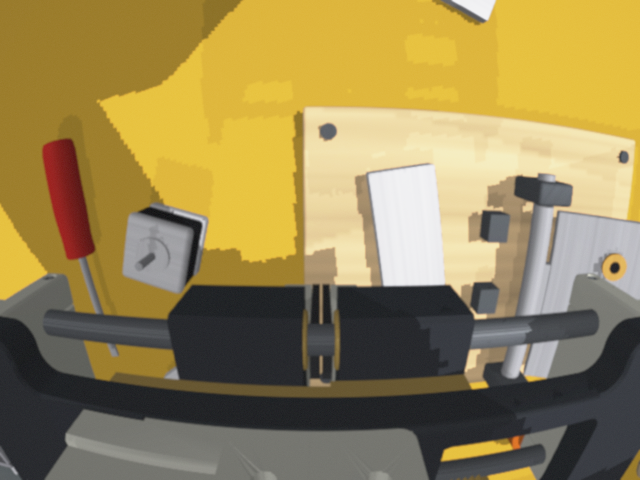

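>>> step_arm(
  motion=[
    [0.0,0.0,0.0,0.0,0.0],
    [0.0,0.0,0.0,0.0,0.0],
  ],
)

```text
time_s: 3.15
tcp_pos: [0.5451, -0.2358, 0.0978]
eef_rot: [-180.0, 0.2, 173.6]
contact_force: [-0.1, -0.2, 0.2]
gripper_width: 0.0002
```

```bash
python3 -c "
from h import *
tcp()"
```

```text
t 3.15 jig [ -21.7 -142.1   97.8] rot [-1.7997e+02  1.7000e-01  1.7356e+02] F jig -0.1 -0.2 0.2 w 0.0002
```

>>> step_arm(
  motion=[
    [0.0,0.0,0.0,0.025,0.0],
    [0.0,0.0,0.0,0.045,0.0],
    [0.0,0.0,0.0,0.058,0.0],
    [0.0,0.0,0.0,0.0635,0.0],
    [0.0,0.0,0.0,0.0635,0.0],
  ],
)

```text
time_s: 3.78
tcp_pos: [0.5443, -0.2352, 0.0326]
eef_rot: [-180.0, 0.0, 173.6]
contact_force: [-0.3, -0.2, -0.1]
gripper_width: 0.0002
```

```bash
python3 -c "
from h import *
tcp()"
```

```text
t 3.77 jig [ -22.5 -141.6   32.6] rot [-1.7999e+02  4.0000e-02  1.7356e+02] F jig -0.3 -0.2 -0.1 w 0.0002
```

>>> step_arm(
  motion=[
    [0.0,0.0,0.005,0.0,0.0],
    [0.0,0.0,0.01,0.0,0.0],
    [0.0,0.0,0.015,0.0,0.0],
    [0.0,0.0,0.02,0.0,0.0],
    [0.0,0.0,0.025,0.0,0.0],
  ],
)

```text
time_s: 4.4
tcp_pos: [0.5468, -0.2098, 0.0321]
eef_rot: [-180.0, -0.0, 173.6]
contact_force: [-0.8, -1.5, 0.7]
gripper_width: 0.0003
```

>>> step_arm(
  motion=[
    [0.0,0.0,0.003,0.0,0.0],
    [0.0,0.0,0.006,0.0,0.0],
    [0.0,0.0,0.009,0.0,0.0],
    [0.0,0.0,0.012,0.0,0.0],
  ],
)

```text
time_s: 4.9
tcp_pos: [0.5482, -0.1981, 0.0321]
eef_rot: [-180.0, -0.0, 173.6]
contact_force: [-1.3, -1.8, 2.3]
gripper_width: 0.0007
```

```bash
python3 -c "
from h import *
tcp()
c=capture('top'); save(c,'t2',(260,180,460,340),4); tcp()"
```

```text
t 4.9 jig [ -22.8 -104.3   32.1] rot [-180.     -0.    173.57] F jig -1.1 -1.9 2.3 w 0.0007
t 4.95 jig [ -22.8 -104.    32.1] rot [180.     0.   173.57] F jig -1.3 -0.5 1.2 w 0.0007
```

View pics/t2.png

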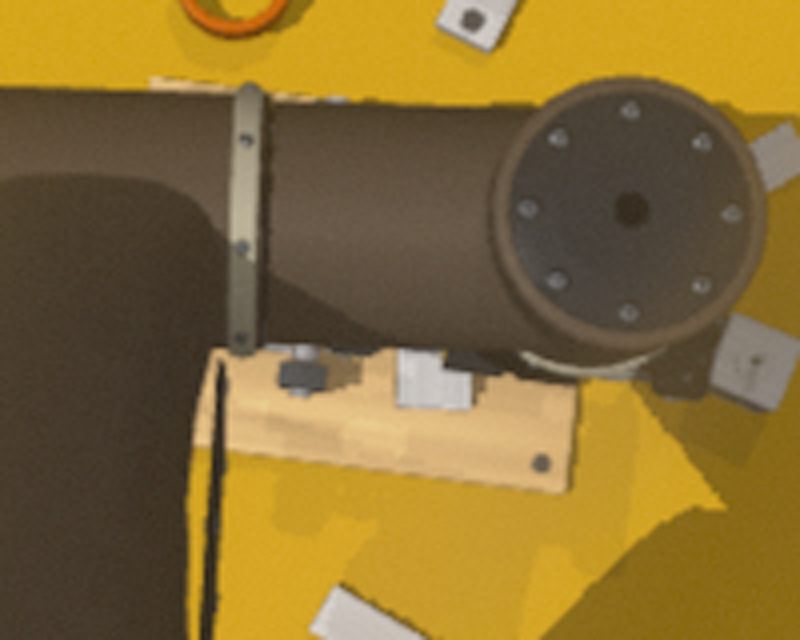

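The arm hides most of the bar here; its lower end shows at crop (435,380). I'll keep pushing gently and watch the force.

>>> step_arm(
  motion=[
    [0.0,0.0,0.002,0.0,0.0],
    [0.0,0.0,0.004,0.0,0.0],
    [0.0,0.0,0.006,0.0,0.0],
  ],
)

```text
time_s: 5.32
tcp_pos: [0.5488, -0.1922, 0.0321]
eef_rot: [-180.0, 0.0, 173.6]
contact_force: [0.3, -3.0, 1.7]
gripper_width: 0.0004
```

>>> step_arm(
  motion=[
    [0.0,0.0,0.002,0.0,0.0],
    [0.0,0.0,0.003,0.0,0.0],
  ],
)

```text
time_s: 5.58
tcp_pos: [0.5492, -0.1892, 0.0321]
eef_rot: [-180.0, 0.0, 173.6]
contact_force: [-0.8, -2.7, 1.8]
gripper_width: 0.0005
```

```bash
python3 -c "
from h import *
tcp()
c=capture('wrist'); save(c,'w2')"
```

```text
t 5.58 jig [-22.8 -95.3  32.1] rot [-180.      0.    173.57] F jig -0.5 -2.8 1.8 w 0.0005
```

View pics/w2.png

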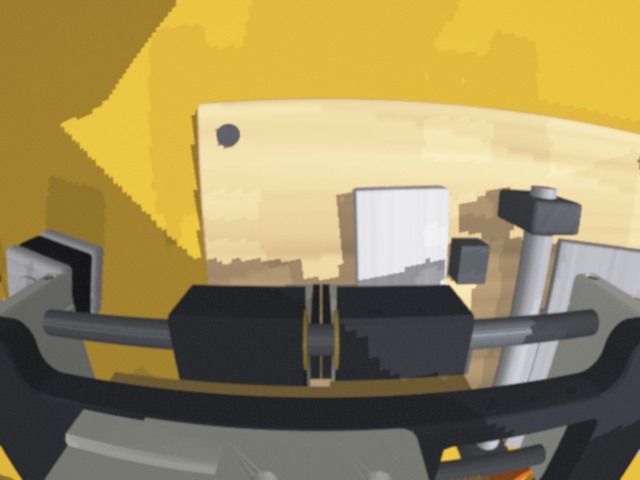

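The bar (355–448, 187) is now parallel to the stops and close to the side stop at (468,260). I'll push on.

>>> step_arm(
  motion=[
    [0.0,0.0,0.001,0.0,0.0],
    [0.0,0.0,0.002,0.0,0.0],
  ],
)

```text
time_s: 5.88
tcp_pos: [0.5494, -0.1873, 0.0321]
eef_rot: [-180.0, -0.0, 173.6]
contact_force: [-0.8, -2.4, 1.6]
gripper_width: 0.0002
```

>>> step_arm(
  motion=[
    [0.0,0.0,0.001,0.0,0.0],
    [0.0,0.0,0.002,0.0,0.0],
  ],
)

```text
time_s: 6.12
tcp_pos: [0.5493, -0.1855, 0.0321]
eef_rot: [-180.0, -0.0, 173.6]
contact_force: [-2.3, -5.9, 3.5]
gripper_width: 0.0006
```

>>> step_arm(
  motion=[
    [0.0,0.0,0.001,0.0,0.0],
    [0.0,0.0,0.002,0.0,0.0],
  ],
)

```text
time_s: 6.38
tcp_pos: [0.5488, -0.1844, 0.0321]
eef_rot: [-179.9, -0.1, 173.6]
contact_force: [-2.7, -14.8, 3.2]
gripper_width: 0.0006
```

>>> step_arm(
  motion=[
    [0.0,0.0,0.001,0.0,0.0],
    [0.0,0.0,0.001,0.0,0.0],
    [0.0,0.0,-0.008,0.0,0.0],
    [0.0,0.0,-0.015,-0.01,0.0],
    [0.0,0.02,-0.015,-0.04,0.0],
  ],
)

```text
time_s: 7.0
tcp_pos: [0.5283, -0.1962, 0.0715]
eef_rot: [180.0, -0.1, 173.5]
contact_force: [0.2, 0.1, 1.5]
gripper_width: 0.0004
```

>>> step_arm(
  motion=[
    [0.0,0.03,0.02,0.0,0.0],
    [0.0,0.062,0.049,0.0,0.0],
    [0.0,0.062,0.049,0.015,0.0],
    [0.0,0.062,0.049,0.03,0.0],
    [0.0,0.062,0.049,0.04,0.0],
  ],
)

```text
time_s: 7.62
tcp_pos: [0.4725, -0.1401, 0.0321]
eef_rot: [180.0, 0.0, 173.6]
contact_force: [-0.5, -0.3, -0.2]
gripper_width: 0.0005
```

```bash
python3 -c "
from h import *
tcp()
c=capture('wrist'); save(c,'w3')"
```

```text
t 7.62 jig [-104.5  -55.1   32.1] rot [1.7998e+02 4.0000e-02 1.7359e+02] F jig -0.5 -0.4 -0.2 w 0.0005
```

View pics/w3.png

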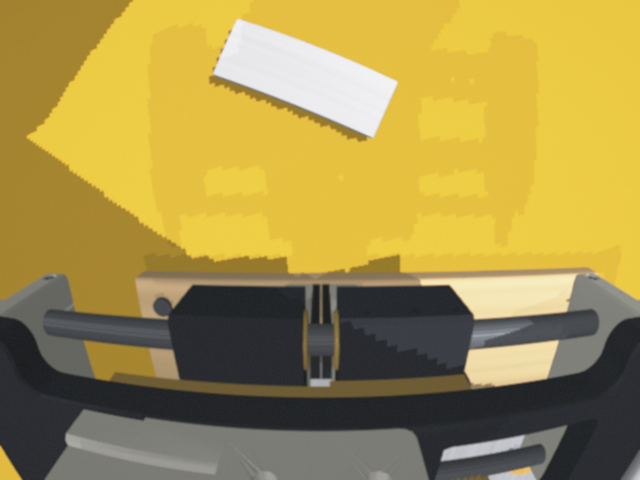

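>>> step_arm(
  motion=[
    [0.0,-0.005,0.0,0.0,0.0],
    [0.0,-0.01,0.0,0.0,0.0],
    [0.0,-0.015,0.0,0.0,0.0],
    [0.0,-0.02,0.0,0.0,0.0],
    [0.0,-0.024,0.0,0.0,0.0],
  ],
)

```text
time_s: 8.3
tcp_pos: [0.4956, -0.1431, 0.032]
eef_rot: [-180.0, -0.1, 173.6]
contact_force: [-3.0, 0.1, 2.4]
gripper_width: 0.0007
```

>>> step_arm(
  motion=[
    [0.0,-0.003,0.0,0.0,0.0],
    [0.0,-0.005,0.0,0.0,0.0],
    [0.0,-0.007,0.0,0.0,0.0],
    [0.0,-0.009,0.0,0.0,0.0],
  ],
)

```text
time_s: 8.8
tcp_pos: [0.5052, -0.144, 0.032]
eef_rot: [180.0, 0.0, 173.6]
contact_force: [-1.5, 0.5, -0.3]
gripper_width: 0.0004
```

>>> step_arm(
  motion=[
    [0.0,-0.001,0.0,0.0,0.0],
    [0.0,-0.002,0.0,0.0,0.0],
  ],
)

```text
time_s: 9.05
tcp_pos: [0.507, -0.1442, 0.032]
eef_rot: [180.0, 0.0, 173.6]
contact_force: [-0.3, -0.2, -0.3]
gripper_width: 0.0005
```

```bash
python3 -c "
from h import *
tcp()"
```

```text
t 9.05 jig [-69.7 -55.4  32. ] rot [180.     0.   173.57] F jig -0.3 -0.2 -0.3 w 0.0005
```

>>> step_arm(
  motion=[
    [0.0,-0.001,0.0,0.0,0.0],
    [0.0,-0.002,0.0,0.0,0.0],
  ],
)

```text
time_s: 9.3
tcp_pos: [0.509, -0.1445, 0.0321]
eef_rot: [180.0, 0.0, 173.6]
contact_force: [-1.9, -0.5, -0.4]
gripper_width: 0.0006
```

>>> step_arm(
  motion=[
    [0.0,-0.001,0.0,0.0,0.0],
    [0.0,-0.002,0.0,0.0,0.0],
  ],
)

```text
time_s: 9.55
tcp_pos: [0.5103, -0.1447, 0.032]
eef_rot: [-180.0, -0.1, 173.6]
contact_force: [-4.8, 2.1, 3.8]
gripper_width: 0.0007
```

```bash
python3 -c "
from h import *
tcp()
c=capture('scene'); save(c,'s4',(200,200,440,360),3.3)"
```

```text
t 9.55 jig [-66.4 -55.4  32. ] rot [-1.8000e+02 -7.0000e-02  1.7356e+02] F jig -5.0 1.6 3.8 w 0.0007
```

View pics/s4.png

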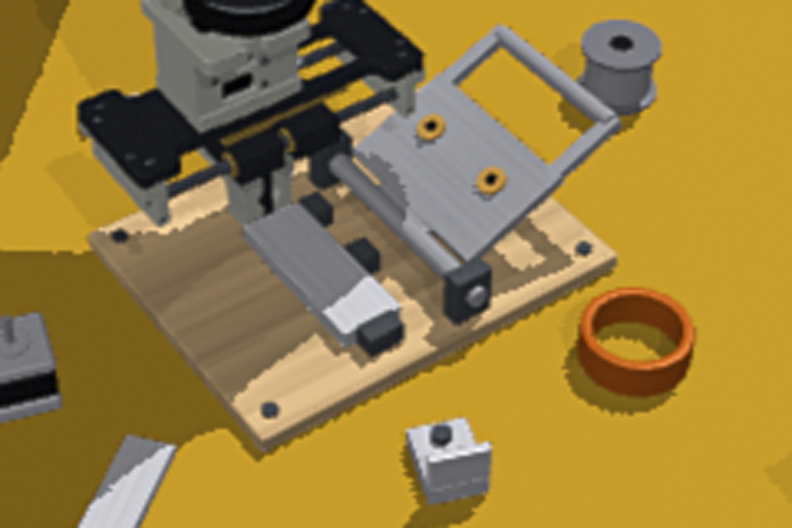

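The bar has reached the end stop at crop (380,335). I'll seat it firmly there, then push across again.

>>> step_arm(
  motion=[
    [0.0,-0.001,0.0,0.0,0.0],
    [0.0,-0.002,0.0,0.0,0.0],
  ],
)

```text
time_s: 9.85
tcp_pos: [0.5104, -0.1448, 0.0318]
eef_rot: [-180.0, -0.3, 173.5]
contact_force: [-10.2, 5.3, 8.9]
gripper_width: 0.0004
```

>>> step_arm(
  motion=[
    [0.0,-0.001,0.0,0.0,0.0],
    [0.0,-0.001,0.0,0.0,0.0],
  ],
)

```text
time_s: 10.1
tcp_pos: [0.5104, -0.1449, 0.0316]
eef_rot: [-180.0, -0.3, 173.5]
contact_force: [-11.2, 3.5, 9.0]
gripper_width: 0.0007
```

```bash
python3 -c "
from h import *
tcp()"
```

```text
t 10.1 jig [-66.3 -55.6  31.6] rot [-179.98   -0.34  173.52] F jig -11.5 2.2 9.0 w 0.0007
```

>>> step_arm(
  motion=[
    [0.0,0.006,0.0,0.0,0.0],
    [0.0,0.014,0.0,0.0,0.0],
    [0.0,0.014,0.0,-0.02,0.0],
    [0.0,0.014,0.0,-0.04,0.0],
    [0.0,-0.01,-0.03,-0.04,0.0],
  ],
)

```text
time_s: 10.72
tcp_pos: [0.5214, -0.1752, 0.0743]
eef_rot: [180.0, 0.2, 173.7]
contact_force: [0.7, 1.2, -0.6]
gripper_width: 0.0005
```

>>> step_arm(
  motion=[
    [0.0,-0.034,-0.028,0.0,0.0],
    [0.0,-0.034,-0.028,0.0,0.0],
    [0.0,-0.034,-0.028,0.02,0.0],
    [0.0,-0.034,-0.028,0.038,0.0],
    [0.0,-0.034,-0.028,0.038,0.0],
  ],
)

```text
time_s: 11.35
tcp_pos: [0.5501, -0.2073, 0.0331]
eef_rot: [-180.0, -0.1, 173.6]
contact_force: [0.0, 0.1, 0.6]
gripper_width: -0.0
```

```bash
python3 -c "
from h import *
tcp()"
```

```text
t 11.35 jig [ -19.9 -113.2   33.1] rot [-1.8000e+02 -1.1000e-01  1.7357e+02] F jig 0.0 0.1 0.6 w -0.0
```

Contact is expected at a jig y of about -92 to -91.

>>> step_arm(
  motion=[
    [0.0,0.0,0.006,0.0,0.0],
    [0.0,0.0,0.012,0.0,0.0],
    [0.0,0.0,0.016,0.0,0.0],
    [0.0,0.0,0.018,0.0,0.0],
    [0.0,0.0,0.02,0.0,0.0],
  ],
)

```text
time_s: 11.98
tcp_pos: [0.5534, -0.1875, 0.0342]
eef_rot: [180.0, 0.0, 173.6]
contact_force: [0.8, -1.3, -0.8]
gripper_width: 0.0004
```

>>> step_arm(
  motion=[
    [0.0,0.0,0.001,0.0,0.0],
    [0.0,0.0,0.002,0.0,0.0],
    [0.0,0.0,0.003,0.0,0.0],
  ],
)

```text
time_s: 12.35
tcp_pos: [0.5536, -0.1851, 0.0341]
eef_rot: [-180.0, -0.0, 173.6]
contact_force: [-0.7, -6.5, -0.5]
gripper_width: 0.0009
```

```bash
python3 -c "
from h import *
tcp()"
```

```text
t 12.35 jig [-18.9 -90.8  34.1] rot [-1.7997e+02 -1.0000e-02  1.7358e+02] F jig 0.0 -6.6 -0.5 w 0.0009
```

>>> step_arm(
  motion=[
    [0.0,0.0,0.001,0.0,0.0],
    [0.0,0.0,0.0015,0.0,0.0],
    [0.0,0.0,0.002,0.0,0.0],
  ],
)

```text
time_s: 12.72
tcp_pos: [0.5537, -0.1849, 0.0343]
eef_rot: [-179.9, -0.0, 173.6]
contact_force: [0.3, -16.1, -1.1]
gripper_width: 0.0005
```

```bash
python3 -c "
from h import *
tcp()"
```

```text
t 12.72 jig [-18.9 -90.5  34.3] rot [-1.7987e+02 -2.0000e-02  1.7358e+02] F jig 2.1 -15.9 -1.1 w 0.0005
```

>>> step_arm(
  motion=[
    [0.0,0.0,-0.008,0.0,0.0],
    [0.0,0.0,-0.02,0.0,0.0],
    [0.0,0.0,-0.03,-0.04,0.0],
    [0.0,0.0,-0.03,-0.09,0.0],
    [0.0,0.0,-0.03,-0.14,0.0],
  ],
)

```text
time_s: 13.35
tcp_pos: [0.5502, -0.213, 0.1754]
eef_rot: [180.0, -0.0, 173.6]
contact_force: [1.4, -1.0, 0.7]
gripper_width: 0.0005
```

```bash
python3 -c "
from h import *
tcp()
c=capture('scene'); save(c,'s5',(220,200,420,350),4)
for d in spotter.tip_of('scene','bar'): print(d['p'],W2J(d['location']).round(1))
c=capture('wrist'); save(c,'w5')"
```

```text
t 13.35 jig [ -19.2 -118.9  175.4] rot [ 1.7999e+02 -3.0000e-02  1.7355e+02] F jig 1.5 -0.8 0.7 w 0.0005
0.96 [ 7.120e+01 -2.228e+02 -1.000e-01]
0.77 [-2.08e+02 -6.11e+01  1.00e-01]
0.68 [ -4.3 -53.2  13.5]
0.21 [-50.8 214.1  -1.5]
```

View pics/s5.png

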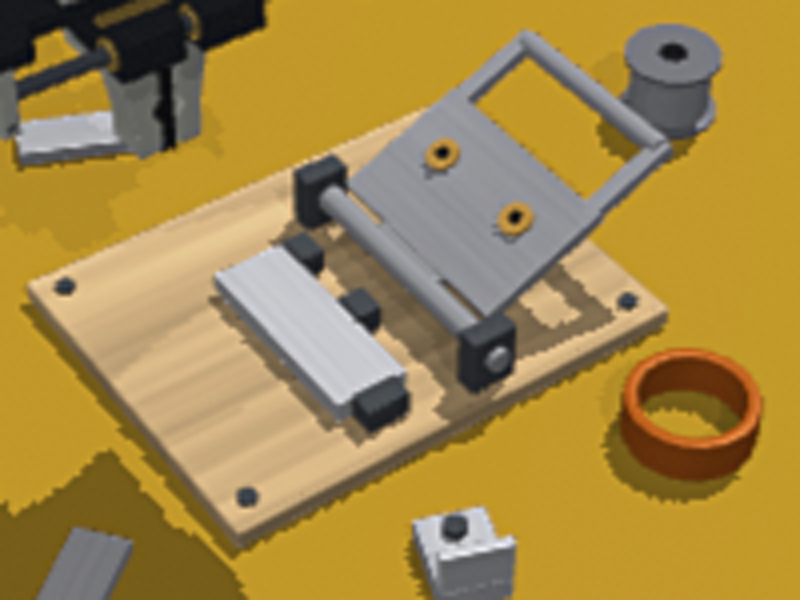

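View pics/w5.png

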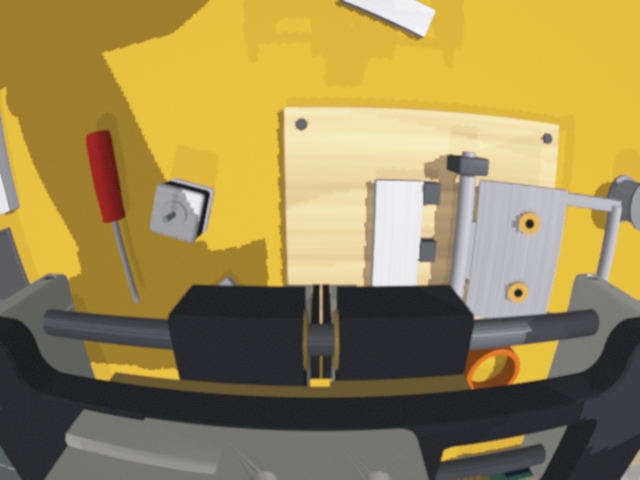

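Both pictures show the bar flush against the two side stops and the end stop: scene crop (300,255), (360,310) and (380,400), wrist (430,190) and (427,250). Next is the flap rod.

>>> step_arm(
  motion=[
    [0.03,0.0,0.05,0.0,0.0],
    [0.03,-0.005,0.1,0.0,0.0],
    [0.03,-0.01,0.15,0.0,0.0],
    [0.03,-0.015,0.2,0.0,0.0],
    [0.03,-0.019,0.237,0.0,0.0],
  ],
)

```text
time_s: 14.12
tcp_pos: [0.5957, 0.0226, 0.1729]
eef_rot: [-180.0, -0.1, 173.6]
contact_force: [0.8, -1.1, -0.6]
gripper_width: 0.0295
```

>>> step_arm(
  motion=[
    [0.03,0.0,0.0,0.01,0.0],
    [0.03,0.0,0.0,0.03,0.0],
    [0.03,0.0,0.0,0.05,0.0],
    [0.03,0.0,0.0,0.05,0.0],
  ],
)

```text
time_s: 14.62
tcp_pos: [0.5942, 0.0197, 0.1216]
eef_rot: [-179.9, -0.3, 173.5]
contact_force: [-0.2, -0.5, 0.1]
gripper_width: 0.0304
```

```bash
python3 -c "
from h import *
tcp()
c=capture('scene'); save(c,'s6',(220,120,460,300),3.3)
c=capture('wrist'); save(c,'w6')"
```

```text
t 14.62 jig [ -1.4 117.3 121.6] rot [-179.9    -0.26  173.52] F jig -0.2 -0.5 0.1 w 0.0304
```

View pics/s6.png

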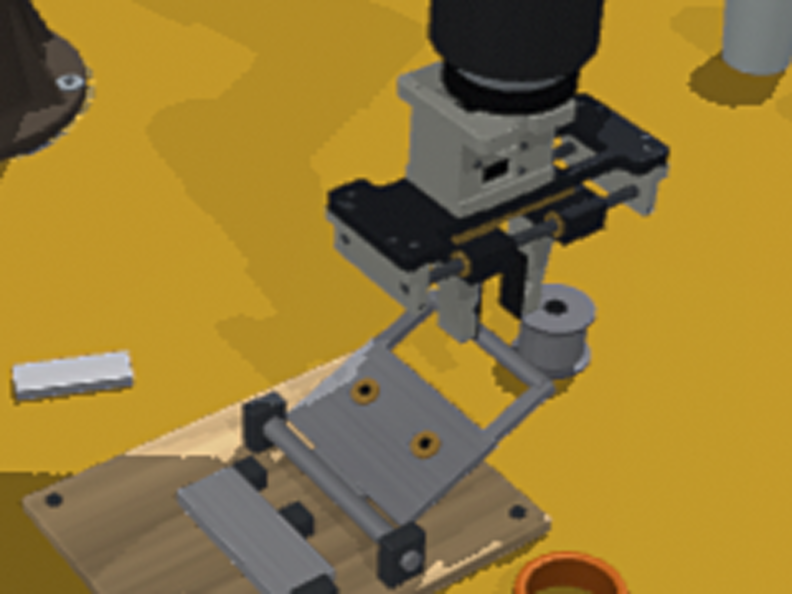

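View pics/w6.png

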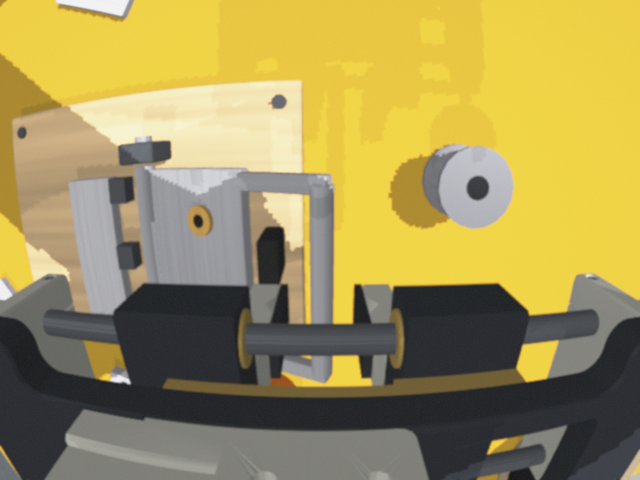

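The rod (column 320) is midway between the open fingers (288 and 355). I'll descend and grip it.

>>> step_arm(
  motion=[
    [0.03,0.0,0.0,0.01,0.0],
    [0.03,0.0,0.0,0.02,0.0],
    [0.03,0.0,0.0,0.029,0.0],
    [0.03,0.0,0.0,0.034,0.0],
    [0.03,0.0,0.0,0.034,0.0],
  ],
)

```text
time_s: 15.35
tcp_pos: [0.5957, 0.0208, 0.0895]
eef_rot: [-180.0, -0.0, 173.6]
contact_force: [-1.5, 0.6, -0.5]
gripper_width: 0.03
```

```bash
python3 -c "
from h import *
tcp()"
```

```text
t 15.35 jig [  0.  118.5  89.5] rot [-1.7998e+02 -5.0000e-02  1.7357e+02] F jig -1.6 0.4 -0.5 w 0.03
```

>>> step_arm(
  motion=[
    [0.02,0.0,0.0,0.002,0.0],
    [0.01,0.0,0.0,0.002,0.0],
    [0.006,0.0,0.0,0.002,0.0],
    [0.006,0.0,0.0,0.002,0.0],
    [0.006,0.0,0.0,0.002,0.0],
  ],
  newtons=20,
)

```text
time_s: 15.98
tcp_pos: [0.5959, 0.0203, 0.0882]
eef_rot: [-180.0, -0.0, 173.6]
contact_force: [-0.1, -5.1, 0.1]
gripper_width: 0.0114
```

```bash
python3 -c "
from h import *
tcp()
for t in [25,30,36,42,48,54,60,66,72,78,84,90]:
  a=np.radians(t); print(t,(130*np.cos(a)-117.8).round(1),(32+130*np.sin(a)-86.9).round(1))"
```

```text
t 15.97 jig [  0.3 118.1  88.2] rot [-179.97   -0.    173.57] F jig 0.4 -5.1 0.1 w 0.0114
25 0.0 0.0
30 -5.2 10.1
36 -12.6 21.5
42 -21.2 32.1
48 -30.8 41.7
54 -41.4 50.3
60 -52.8 57.7
66 -64.9 63.9
72 -77.6 68.7
78 -90.8 72.3
84 -104.2 74.4
90 -117.8 75.1
```

>>> step_arm(
  motion=[
    [0.006,0.0,-0.0025,-0.005,0.0],
    [0.006,0.0,-0.0052,-0.0101,0.0],
    [0.006,0.0,-0.0088,-0.0158,0.0],
    [0.006,0.0,-0.0126,-0.0215,0.0],
    [0.006,0.0,-0.0126,-0.0215,0.0],
  ],
)

```text
time_s: 16.6
tcp_pos: [0.5945, 0.0081, 0.11]
eef_rot: [180.0, 0.0, 173.5]
contact_force: [1.6, -2.3, -3.7]
gripper_width: 0.0113
```

```bash
python3 -c "
from h import *
tcp()
c=capture('scene'); save(c,'s7',(220,120,460,300),3.3)"
```

```text
t 16.6 jig [  0.2 105.8 110. ] rot [1.7998e+02 2.0000e-02 1.7355e+02] F jig 1.9 -2.1 -3.7 w 0.0113
```

View pics/s7.png

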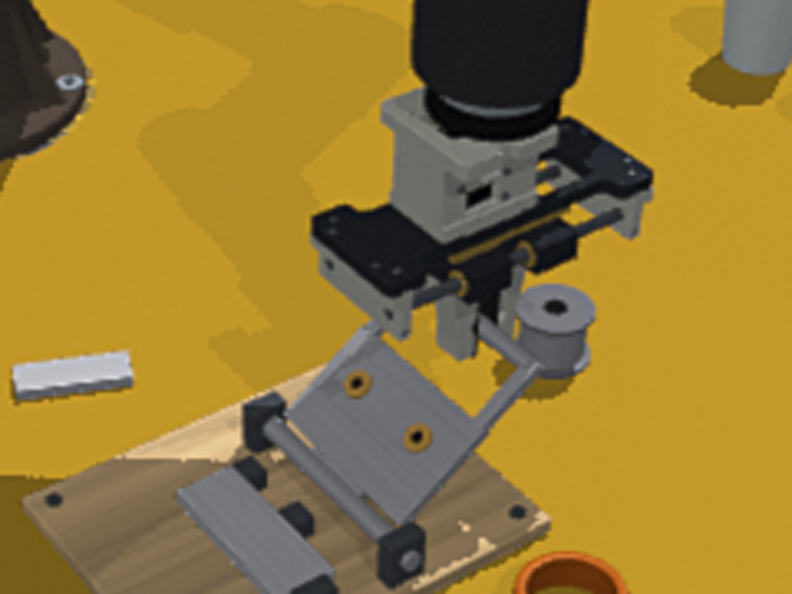

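The flap is following the fingers; it has risen and the rod is held at crop (480,330). I'll continue along the arc.

>>> step_arm(
  motion=[
    [0.006,0.0,-0.0056,-0.0072,0.0],
    [0.006,0.0,-0.0133,-0.0155,0.0],
    [0.006,0.0,-0.0216,-0.0232,0.0],
    [0.006,0.0,-0.0288,-0.0288,0.0],
    [0.006,0.0,-0.0288,-0.0288,0.0],
  ],
)

```text
time_s: 17.27
tcp_pos: [0.5916, -0.0201, 0.1404]
eef_rot: [179.9, 0.1, 173.6]
contact_force: [-3.3, 6.4, 6.3]
gripper_width: 0.0112
```

```bash
python3 -c "
from h import *
tcp()"
```

```text
t 17.27 jig [  0.4  77.5 140.4] rot [1.7990e+02 1.0000e-01 1.7356e+02] F jig -4.0 5.9 6.3 w 0.0112
```

>>> step_arm(
  motion=[
    [0.006,0.0,0.0,0.0,0.0],
    [0.006,0.0,0.0,0.0,0.0],
  ],
)

```text
time_s: 17.52
tcp_pos: [0.5916, -0.0197, 0.1401]
eef_rot: [179.9, 0.1, 173.6]
contact_force: [-3.2, 7.5, 6.3]
gripper_width: 0.0113
```

```bash
python3 -c "
from h import *
tcp()"
```

```text
t 17.52 jig [  0.4  77.9 140.1] rot [1.7991e+02 9.0000e-02 1.7360e+02] F jig -4.0 7.1 6.3 w 0.0113
```

>>> step_arm(
  motion=[
    [0.006,0.0,-0.0085,-0.0062,0.0],
    [0.006,0.0,-0.0184,-0.0118,0.0],
    [0.006,0.0,-0.0287,-0.0165,0.0],
    [0.006,0.0,-0.0394,-0.0203,0.0],
    [0.006,0.0,-0.0394,-0.0203,0.0],
  ],
)

```text
time_s: 18.15
tcp_pos: [0.5871, -0.0602, 0.1601]
eef_rot: [180.0, 0.1, 173.5]
contact_force: [-3.5, 4.9, 10.0]
gripper_width: 0.0112
```

```bash
python3 -c "
from h import *
tcp()
c=capture('scene'); save(c,'s8',(220,120,460,300),3.3)"
```

```text
t 18.15 jig [  0.5  37.1 160.1] rot [1.7998e+02 8.0000e-02 1.7354e+02] F jig -4.0 4.5 10.0 w 0.0112
```

View pics/s8.png

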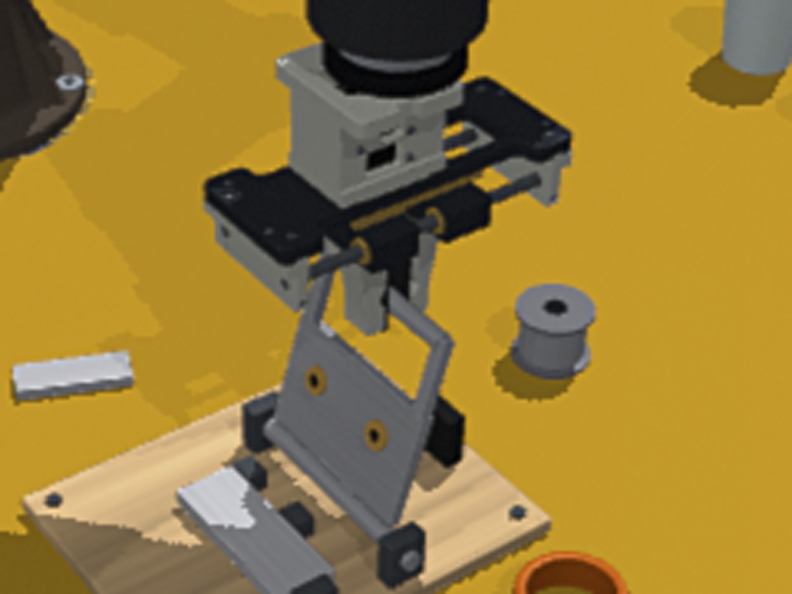

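>>> step_arm(
  motion=[
    [0.006,0.0,-0.0055,-0.002,0.0],
    [0.006,0.0,-0.0105,-0.0036,0.0],
    [0.006,0.0,-0.0213,-0.0054,0.0],
    [0.006,0.0,-0.0303,-0.0062,0.0],
    [0.006,0.0,-0.0303,-0.0062,0.0],
  ],
)

```text
time_s: 18.82
tcp_pos: [0.5835, -0.0906, 0.1649]
eef_rot: [-180.0, 0.0, 173.5]
contact_force: [0.4, 1.0, 2.6]
gripper_width: 0.011
```

```bash
cat > flap.py <<'E'
from h import *
tcp()
for n in ("scene","top"):
    c=capture(n); save(c,n+'9',(220,120,460,300) if n=="scene" else (240,150,480,330),3.3)
    P=cloud(c).reshape(-1,3)
    J=np.c_[np.apply_along_axis(lambda p:W2J(p),1,P)]
    # flap plate face points (nest side) 
    m=(abs(J[:,0])<55)&(abs(J[:,1])<25)&(J[:,2]>45)&(J[:,2]<112)
    Q=J[m]
    if len(Q)<30: print(n,"few",len(Q)); continue
    for _ in range(4):
        k=np.polyfit(Q[:,2],Q[:,1],1); res=Q[:,1]-np.polyval(k,Q[:,2]); Q=Q[abs(res)<3]
    print(n,len(Q),"face y at hinge z32 %.1f, tilt from vertical deg (+ = to +y) %.2f"%(np.polyval(k,32),np.degrees(np.arctan(k[0]))))
    for l in("flap_hinge","flap_grip"):
        for d in spotter.tip_of(n,l): print(n,l,round(d["p"],2),W2J(d["location"]).round(1))
E
python3 flap.py
```

```text
t 18.82 jig [  0.3   6.4 164.9] rot [-179.98    0.    173.51] F jig 0.3 1.1 2.6 w 0.011
scene 903 face y at hinge z32 -4.3, tilt from vertical deg (+ = to +y) 2.40
scene flap_hinge 0.75 [ 3.1 -2.1 31.6]
scene flap_hinge 0.37 [-49.6 -34.   17.7]
scene flap_grip 0.57 [ -2.8   7.9 161.9]
top 36 face y at hinge z32 -3.2, tilt from vertical deg (+ = to +y) 2.52
top flap_hinge 0.67 [ 3.8  3.7 30.7]
```

View pics/scene9.png

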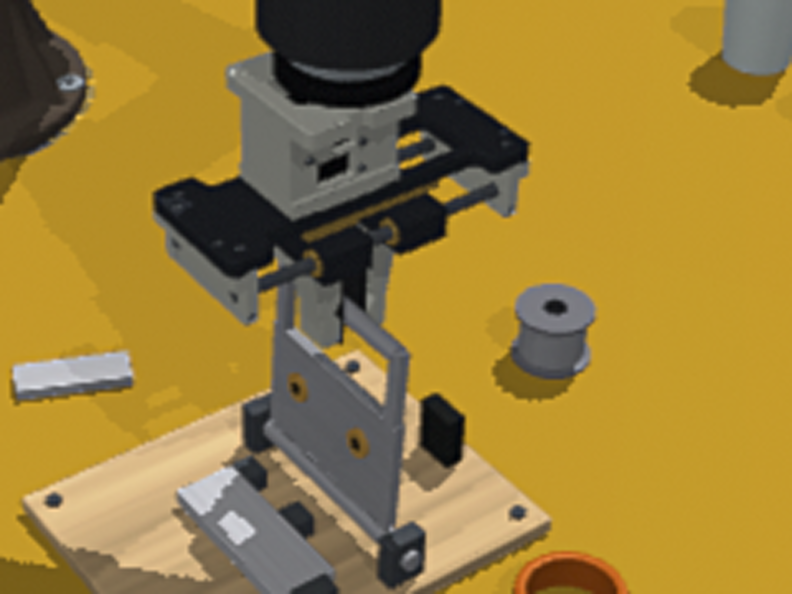

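The flap is about 2.5–2.8° short of upright. I'll make the last few millimetres.

>>> step_arm(
  motion=[
    [0.006,0.0,-0.002,-0.0002,0.0],
    [0.006,0.0,-0.004,-0.0002,0.0],
    [0.006,0.0,-0.0058,-0.0003,0.0],
    [0.006,0.0,-0.0058,-0.0003,0.0],
    [0.006,0.0,-0.0058,-0.0003,0.0],
  ],
  newtons=25,
)

```text
time_s: 19.75
tcp_pos: [0.5829, -0.0954, 0.1651]
eef_rot: [180.0, 0.0, 173.6]
contact_force: [1.9, 1.9, 0.7]
gripper_width: 0.0114
```

```bash
sed -i "s/n+'9'/n+'10'/" flap.py
cat >> flap.py <<'E'
c=capture("scene")
for d in spotter.regions_of("scene","bar"):
    J=np.apply_along_axis(lambda p:W2J(p),1,cloud(c)[d["mask"]]); J=J[abs(J[:,2]-24)<3]
    if len(J)>50: print("bar",d["p"],len(J),J.min(0).round(1),J.max(0).round(1),cv2.minAreaRect(J[:,:2].astype(np.float32)))
for l in("reel","motor","tape","bracket"):
    print(l,[np.round(d["location"],3).tolist() for d in spotter.tip_of("scene",l)][:2])
E
python3 flap.py
```

```text
t 19.75 jig [  0.2   1.7 165.1] rot [180.     0.   173.57] F jig 1.7 2.1 0.7 w 0.0114
scene 849 face y at hinge z32 -4.3, tilt from vertical deg (+ = to +y) 0.33
scene flap_hinge 0.84 [ 4.  -2.2 29.1]
scene flap_grip 0.86 [ -4.    0.2 164.8]
scene flap_grip 0.29 [144.7  64.5  -1.3]
top few 5
bar 0.85 786 [-54.3 -77.1  21.2] [ 57.2 -35.7  27. ] ((1.4640464782714844, -56.402320861816406), (111.52031707763672, 41.30345153808594), 0.04973961040377617)
reel [[0.556, 0.119, -0.003]]
motor [[0.522, -0.333, 0.001]]
tape [[0.733, -0.048, 0.0], [0.584, -0.134, 0.018]]
bracket [[0.722, -0.183, -0.002], [0.58, -0.097, 0.167]]
```

View pics/scene10.png

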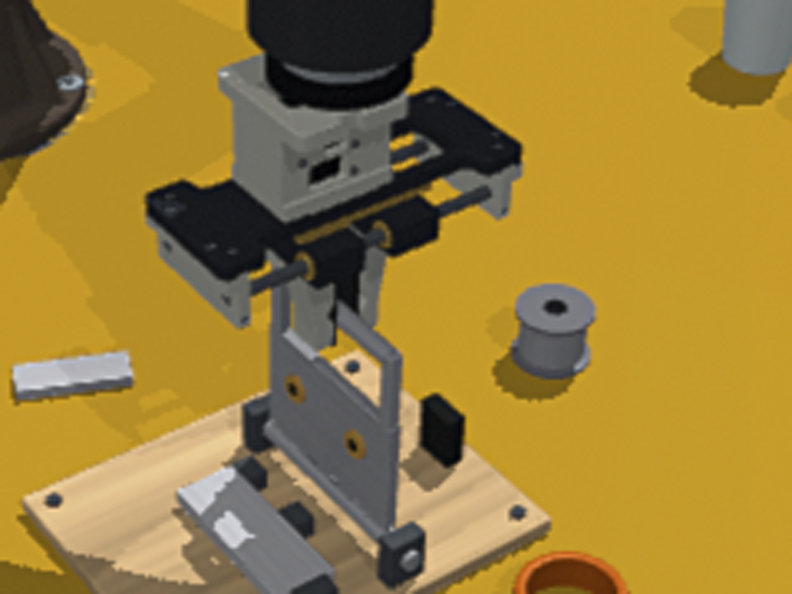

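View pics/top10.png

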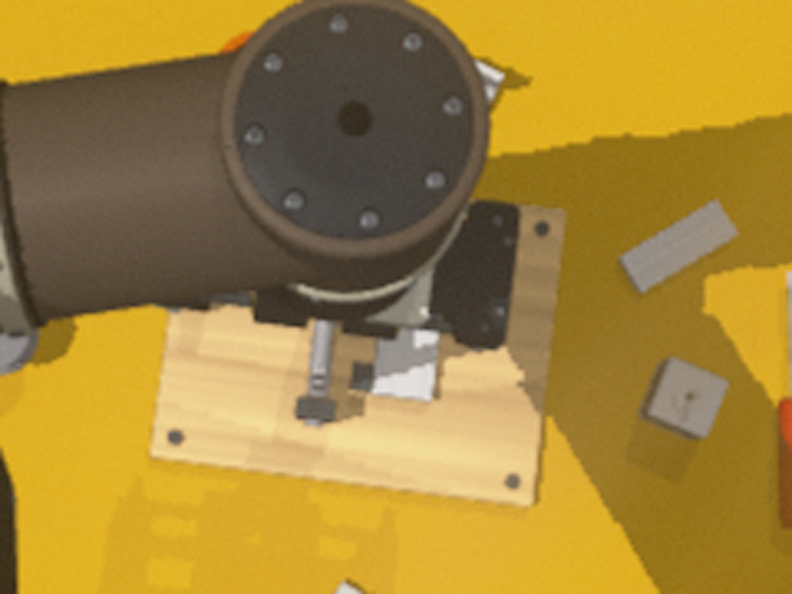

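The pictures show the flap almost upright: 0.3° short by the depth fit, 0.7° short by the TCP. The bar lies square against its stops. I'll nudge the flap 1 mm and let it settle.

>>> step_arm(
  motion=[
    [0.006,0.0,-0.001,0.0,0.0],
    [0.006,0.0,-0.001,0.0,0.0],
    [0.006,0.0,-0.001,0.0,0.0],
    [0.006,0.0,-0.001,0.0,0.0],
  ],
)

```text
time_s: 20.75
tcp_pos: [0.5828, -0.0964, 0.1652]
eef_rot: [-180.0, 0.0, 173.6]
contact_force: [2.5, 2.2, 1.3]
gripper_width: 0.0113
```

```bash
sed -i "s/n+'10'/n+'11'/" flap.py; python3 flap.py
```

```text
t 20.75 jig [  0.3   0.7 165.2] rot [-1.8000e+02  1.0000e-02  1.7357e+02] F jig 2.3 2.4 1.3 w 0.0113
scene 833 face y at hinge z32 -4.4, tilt from vertical deg (+ = to +y) 0.02
scene flap_hinge 0.57 [ 2.7 -2.6 29.1]
scene flap_grip 0.97 [ -1.9  -2.8 160.1]
top few 6
bar 0.64 813 [-55.8 -77.1  21.1] [ 56.7 -34.5  27. ] ((0.47499847412109375, -55.856414794921875), (111.73187255859375, 42.39859390258789), 1.576145887374878)
reel [[0.556, 0.122, -0.001], [0.582, -0.093, -0.004]]
motor []
tape [[0.731, -0.049, -0.0], [0.526, -0.406, 0.001]]
bracket [[0.725, -0.186, 0.001]]
```

```bash
python3 -c "
from h import *
print(workorder.close_job()); tcp()"
```

```text
the job is handed in; nothing more can be done
None
the job is handed in; nothing more can be done
```

The bar is home against its stops and the flap is standing straight up, still gripped by its rod. I handed the job in at about 21 s, inside the 58 s limit.

- **Bar:** I pushed the 110 x 40 mm bar across to the side stops, along to the end stop, then across again. Each push ended on firm contact: 15 N across, 11 N along, 16 N across. The last measurements put it within about 1–1.5 mm of home, which is as fine as the cameras resolve. One fit gave 0.05° of skew and the last gave 1.6°. I put that down to mask noise, as the close-up picture before I moved to the flap showed it flush.
- **Flap:** I took it by the rod and swung it up along its arc. It never went past upright. The last depth check showed it 0.02° off vertical and the TCP position about 0.3° short, held at 25 N. The networks' less accurate rod and hinge points agreed to within a few millimetres.
- **Things around the jig:** the reel, tape and bracket read where they started. The motor was missed in the very last check but was in place in the one before. I checked the screwdriver only by eye: it shows in the wrist picture taken before I moved to the flap, and I never worked near it.
- **Not checked:** the top camera could not confirm the flap angle at the end, because the arm hid it.

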